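# Friction plate out from under the load and on to its pins

### The arm

A 7-joint arm with a two-finger parallel gripper is mounted at the origin on the work surface. World frame = base frame: x ahead of the robot, y to its left, z up, the work surface at z = 0. Lengths are in mm, angles in rad, forces in N, time in s.
With the tool pointing down it reaches from about 400 to 900 mm from the base axis. Payload 5.6 kg.
Tool frame: the origin (TCP) lies at the very end of the fingers, on their centre line; the grasp point (between the pads) lies 19 mm behind it (manip.pinch_z is the distance from the TCP to the grasp point, in mm); z points along the fingers, y is the line along which they close (so a half turn about z gives the same grasp; the last joint's range is limited). The gripper opens to 92 mm and grips with 3 to 60 N. Pads are 20 mm wide; open, the fingers measure 128 mm over their backs; the gripper's body (75 mm by 189 mm) begins 69 mm behind the grasp point.
Start: joints at [1.124, 0.468, -0.012, 1.603, 0.006, 1.071, -0.056], TCP at [255.356, -597.748, 214.592] pointing down, gripper open.
Joint ranges: [-2.53, 2.53], [-0.31, 2.02], [-1.57, 1.55], [0.28, 2.44], [-1.29, 4.43], [0.15, 1.84], [-2.92, 2.92]. Speed limits (rad/s): [2.57, 2.57, 3.14, 3.14, 3.14, 3.14, 3.14].

### API

Orientations are given as a 3x3 rotation matrix whose columns are the frame's x, y, z axes.
In Python, from station import manip, eyes, order gives the robot as it stands.
- The arm moves only by the tool step_arm, never from a script. Its arguments are lists of equal length, an entry for each row: "delta_pos": the shift along the world's x, y, z in mm, a list of three; "twist": the turn about the world's z in degrees; "jaw": the opening in per cent of the stroke, from 0 (shut) to 100 (fully open). In form: {"delta_pos": [[dx, dy, dz], ...], "twist": [twist, ...], "jaw": [jaw, ...]}. A call has 1 to 10 rows; each row shifts and turns the commanded pose from where the row before left it; what a row does not reach is not made up. A row lasts 1/12 s, in which the tool goes at most 41.7 mm and 7.16 degrees, less where a joint would pass 70% of its speed; a pose out of reach is approached as far as the arm can. A call with a gripper value outside its range is refused whole. The fingers move at their own pace and stop on an object; "squeeze" is the grip in N (left out, the last holds). Time passes only in rows, so rows that do not move let the fingers close. It gives the time, the measured TCP pose, the force, the opening and the grip force at its end, in the units of the state.
- manip.state(): the state, without advancing time (a new reading comes with each control period).
- eyes.get_image(name): name is "scene" or "top" or "wrist"; returns a dict with "frame" (384x512x3 uint8, blue, green, red), "range_z" (384x512 float32, mm along the optical axis (not along the pixel's ray), 0 where there is no reading), "camera_matrix" (3x3 intrinsics, pixels), "k1" (the pictures are not rectified: a ray, as slopes to the right and down, at radius r is drawn at 1 + k1 r^2 times it, then the intrinsics apply), "origin" and "attitude" of the camera in the world; the wrist camera has in their place "T_tool_cam" (4x4, takes a point from camera to tool coordinates, whose origin is the TCP and whose axes are the flange's). Camera axes: x right, y up, looking along -z (the intrinsics and any distortion apply to the point x, -y, -z); pixel columns grow to the right and rows downward; lengths in mm; the calibration is good to about 2 mm. A picture is of the moment at which its call begins: read the wrist's pose just before it.
- order.close_job(): hands the job in; it is judged then, once.
Trained networks look in a picture, given as the dict that the camera call returned (one of the last four; its "shot" number tells which), for a name from the list of things; names that differ only in an ending like _2 or _b are one class to them, and where a whole thing is asked for, a point or a joint stands for the part that bears it (a point fixed in the world has none). Each returns a list of dicts, best first, with "conf" (0 to 1); they miss things now and then, are a little off and sometimes report something else, mostly with a low value. They report only what shows in the picture. A call takes as long as a camera call. They do not tell look-alikes from the thing itself.
- eyes.outline_of(picture, query): "pixels" (384x512 bool, what is visible of it) and "pixel" ([column, row] in pixels, amid what is visible of it).
The state is a dict: "t": time; "joint_positions": joint angles; "qvel": joint speeds; "joint_efforts": joint torques, N m; "position": TCP position; "tool_rot": TCP orientation; "contact_force": force on the tool from outside, world axes, zero at the start; "ft_torque": the same for the moment, N m; "finger_gap": opening from 0.0 (shut) to 1.0 (fully open); "finger_force": force on a finger pad.
Only numpy, scipy, OpenCV 4.12 (cv2) and the standard library are available. Lean on these libraries where they do the work, as an engineer would, in place of code of your own. Each camera call takes 0.05 s, during which the arm holds its last target. There are 200 camera calls.

### The job

Draw the slide plate by its red tongue out of the stand from under the wooden load, leaving the load standing in its place with the jar upright on it, and lay the plate flat on the bench clear of the load and let it go. Then take it again across its wide bare part and lower it gently, without forcing or dropping it, over the two pins of the blue base until it lies flush, tongue between the cheeks, and let go. Leave the other things on the bench where they are.

Things in the scene. Friction and masses are not known exactly. Their poses are not given: they have to be found in the camera images.
- stand: Friction stand fixed to the bench: two parallel dark steel runners 114 long, 32 wide, 8 high with a channel 62 wide between them; each ends in a yellow upright stop 34 high, 12 thick (faces at x = -57 and -69). Origin: on the bench, centre of the channel. x axis along the channel; the plate comes out towards -x, between the stops.
- plate_mid (a point): Centre of mass, half-way up, of the slide plate: 0.24 kg, 10 thick. Wide bare aluminium part 140 long, 54 wide (x -50 to +90 of this point), red tongue 70 long, 30 wide (x -120 to -50). x axis along the plate, tongue at -x; z up. It lies on the bench in the stand's channel, wide part under the load, tongue sticking out.
- plate_tongue (a point): Middle of the plate's red tongue, half-way up; 90 from plate_mid towards -x, same axes. Grip it across its 30 width; drawing the plate takes up to about 20 N, so grip firmly and draw level along the bench.
- plate_hole (a point): Centre of the plate's round through-hole, 11.5 dia, at the plate's underside; 25 from plate_mid towards -x.
- plate_slot (a point): Centre of the plate's slot, 16 along the plate and 11.5 across, at the underside; 65 from plate_mid towards +x.
- load: Wooden block 110 (x) x 120 (y) x 38 high with two brass weights on it, 58 high over all, 0.4 to 0.75 kg. It stands on the slide plate across the stand, 1 to 4 behind the yellow stops, which hold it back when the plate is drawn; it then sinks 2 on to the runners. Origin: centre of its underside.
- jar: Small glass jar with a blue cap, 38 dia x 55 tall, standing loose on top of the load. Origin: centre of its underside.
- base: Blue base fixed to the bench, top face 24 high. A bar 38 wide carries two steel pins; at its -x end a saddle 66 wide (x -121 to -55) has two cheeks 30 high above the top face, 44 apart (x -118 to -62); the tongue lies between them, with no room there for fingers. Origin: on the bench, under where plate_mid comes to lie. x axis as the seated plate's (tongue at -x).
- pin_near (a point): Foot of the pin next to the saddle, on the base's top face: 10 dia, 20 tall with a tapered tip (last 5). It goes through the plate's round hole.
- pin_far (a point): Foot of the other pin, same size, 90 from the first; it goes through the plate's slot.
- flask: Bystander: clear glass bottle with white cap, 54 dia x 130 tall. Origin: in the middle of its underside.
- weight: Bystander: brass weight with a knob, 44 dia x 60 tall. Origin: in the middle of its underside.
- sample: Bystander: dark wooden block 90 x 60 x 35. Origin: in the middle of its underside.
- meter: Bystander: yellow hand meter 140 x 75 x 41, lying flat. Origin: in the middle of its underside.
- driver: Bystander: screwdriver lying on the bench. Origin: on the bench under it.
- beaker: Bystander: glass beaker 60 dia x 80, standing in the red tray on the left. Origin: in the middle of its underside.
Mind the look-alikes: they are no part of the job. What is meant by the part that bears plate_mid is not turquoise, and is the larger of those in its own colour.

How it is judged (in metres and radians):
On the way:
1. the plate is drawn clear of the load, lies flat on the bench and is let go, with the load and jar still standing in place (horizontal distance between plate_mid and load above 0.145 m and height (world z) of plate_mid below 0.01 m and angle between plate_mid's own z axis and vertical below 0.05 rad and linear speed of plate below 0.02 m/s and contact force between the fingers and plate below 0.1 N and distance of load from where it was at the start of the episode below 0.015 m and angle between load's own z axis and vertical below 0.06 rad and angle between jar's own z axis and vertical below 0.1 rad and horizontal distance between jar and load below 0.035 m), for 0.2 s.
At the end, for the whole second after the job is handed in: Plate at rest, flush on the base: underside within 2 mm at both pins, level within 0.03 rad, hole within 4 mm of the near pin, slot within 6 mm of the far one; load within 15 mm of its start, level within 0.06 rad; jar upright within 0.1 rad, within 35 mm of the load's centre (horizontal distance between plate_hole and pin_near below 0.004 m and horizontal distance between plate_slot and pin_far below 0.006 m and z of plate_hole in the frame of pin_near below 0.002 m and z of plate_slot in the frame of pin_far below 0.002 m and angle between plate_mid's own z axis and vertical below 0.03 rad and linear speed of plate below 0.02 m/s and distance of load from where it was at the start of the episode below 0.015 m and angle between load's own z axis and vertical below 0.06 rad and angle between jar's own z axis and vertical below 0.1 rad and horizontal distance between jar and load below 0.035 m); the robot touches nothing.
It fails at once if the load is shifted by more than 15 mm or tilted by more than 0.12 rad (distance of load from where it was at the start of the episode above 0.015 m or angle between load's own z axis and vertical above 0.12 rad).
It fails at once if the jar is tipped (0.3 rad) or shifted off its place by 20 mm (angle between jar's own z axis and vertical above 0.3 rad or distance of jar from where it was at the start of the episode above 0.02 m).
It fails at once if the plate is forced on to the base with more than 60 N (contact force between plate and base above 60 N).
It fails at once if the plate is dropped or thrown (over 0.6 m/s while not held) (linear speed of plate above 0.6 m/s and contact force between the fingers and plate below 0.1 N).
It fails at once if a bystander is shifted by more than 30 mm (distance of any of flask, weight, sample, meter, driver, beaker from where it was at the start of the episode above 0.03 m).
It also fails if it takes over 64 s, if anything falls off the work surface, if the arm or the gripper's body presses on something with over 40 N, if the wrist force passes 120 N, or if a joint passes its speed limit or range.

## Working session

There is one attempt and no reset: what is moved stays moved. The work goes in short steps, Python scripts to look and compute and a tool call to move; the robot and the scene stay as the last step left them, time stands still between calls to the robot, and variables do not carry over. Pictures are saved under pics/ and viewed, at most 10 in all, crops included, and the job is handed in when it is done.

Besides the shell and the picture viewer there is one more tool, called after "Request:" as name(argument=value, ...) on one line, values as JSON. step_arm: Moves the arm, as the interface text tells. Its arguments: {"type":"object","properties":{"delta_pos":{"type":"array","items":{"type":"array","items":{"type":"number"}}},"twist":{"type":"array","items":{"type":"number"}},"jaw":{"type":"array","items":{"type":"number"}},"squeeze":{"type":"number"}},"required":["delta_pos","twist","jaw"]}

```bash
mkdir -p pics
cat > h.py <<'E'
import numpy as np, cv2
from station import manip, eyes, order
def cam(p, st=None):
    if 'T_tool_cam' in p:
        T=np.array(p['T_tool_cam']); R=np.array(st['tool_rot']); o=np.array(st['position'])
        return R@T[:3,:3], R@T[:3,3]+o
    return np.array(p['attitude']), np.array(p['origin'])
def rays(p,uv,st=None):
    K=np.array(p['camera_matrix']); k=p['k1']; uv=np.asarray(uv,float).reshape(-1,2)
    n=cv2.undistortPoints(uv.reshape(-1,1,2),K,np.array([k,0,0,0,0.]).reshape(-1)).reshape(-1,2)
    R,o=cam(p,st); return np.c_[n[:,0],-n[:,1],-np.ones(len(n))]@R.T, o
def onz(p,uv,z,st=None):
    d,o=rays(p,uv,st); return o+d*((z-o[2])/d[:,2])[:,None]
def pts(p,uv,st=None):
    uv=np.asarray(uv).reshape(-1,2); d,o=rays(p,uv,st); i=uv.astype(int)
    r=p['range_z'][i[:,1],i[:,0]]; return (o+d*r[:,None])[r>0]
def proj(p,X,st=None):
    R,o=cam(p,st); c=(np.asarray(X,float).reshape(-1,3)-o)@R; n=np.c_[c[:,0],-c[:,1]]/-c[:,2:]
    n=n*(1+p['k1']*(n**2).sum(1))[:,None]; K=np.array(p['camera_matrix']); return n@K[:2,:2].T+K[:2,2]
E
cat > a.py <<'E'
from h import *
P={}
for c in ['scene','top']:
    p=eyes.get_image(c); P[c]=p; print(c,np.round(p['origin']),p['k1'])
    for q in ['plate_mid','stand','load','jar','base','pin_near','flask','weight','sample','meter','driver','beaker']:
        for o in eyes.outline_of(p,q):
            if o['conf']<.25: continue
            m=o['pixels']; v,u=np.nonzero(m); X=pts(p,np.c_[u,v])
            print(c,q,round(o['conf'],2),np.round(o['pixel']),len(u),np.round(np.median(X,0)) if len(X) else '', np.round(np.percentile(X,95,axis=0)-np.percentile(X,5,axis=0)) if len(X) else '')
    cv2.imwrite(f'pics/{c}.png',cv2.resize(p['frame'],(800,600),interpolation=cv2.INTER_CUBIC))
print(manip.state()['tool_rot'],manip.pinch_z)
E
python3 a.py
```

```text
scene [946. 551. 919.] -0.00577412956474266
scene plate_mid 0.94 [283. 205.] 475 [521. 214.   8.] [ 47. 205.  12.]
scene plate_mid 0.73 [146. 112.] 999 [ 587. -323.   22.] [ 58. 200.  46.]
scene plate_mid 0.61 [352. 188.] 560 [338. 319.   6.] [ 43. 123.   8.]
scene plate_mid 0.56 [190. 164.] 529 [619. -61.   5.] [117.  66.   9.]
scene stand 0.58 [276. 226.] 167 [581. 237.  14.] [118. 121.  34.]
scene stand 0.4 [310. 218.] 262 [533. 324.  99.] [28. 28. 44.]
scene stand 0.32 [440. 278.] 873 [423. 623.  54.] [54. 48. 73.]
scene load 0.81 [303. 220.] 1807 [541. 295.  47.] [112. 103.  41.]
scene jar 0.68 [313. 216.] 286 [534. 322.  99.] [30. 31. 48.]
scene base 0.88 [148. 110.] 903 [ 588. -314.   22.] [ 57. 196.  41.]
scene pin_near 0.72 [146. 110.] 996 [ 587. -324.   22.] [ 59. 199.  47.]
scene pin_near 0.61 [236. 115.] 215 [ 394. -104.   20.] [21. 83. 17.]
scene flask 0.97 [161. 213.] 649 [784.  48.  80.] [ 42.  30. 115.]
scene weight 0.84 [292. 153.] 238 [394. 137.  35.] [30. 31. 49.]
scene weight 0.61 [438. 276.] 847 [422. 623.  55.] [53. 47. 72.]
scene sample 0.78 [119. 168.] 736 [ 7
[... 878 characters left out ...]
.]
top flask 0.92 [302. 122.] 449 [766.  34.  85.] [ 75.  49. 130.]
top flask 0.66 [348. 254.] 336 [ 385. -104.   23.] [ 23. 136.  14.]
top weight 0.69 [268. 254.] 154 [386. 129.  39.] [34. 29. 30.]
top sample 0.87 [374. 130.] 680 [ 758. -191.   35.] [63. 83. 31.]
top meter 0.93 [221. 132.] 1138 [754. 270.  35.] [ 72. 125.  27.]
top meter 0.63 [298. 123.] 380 [764.  37.  87.] [ 33.  42. 114.]
top driver 0.59 [353. 253.] 335 [ 385. -114.   23.] [ 26. 160.  28.]
top beaker 0.67 [ 97. 239.] 455 [433. 631.  52.] [47. 53. 78.]
[[ 9.19630742e-01  3.92784035e-01 -3.04158195e-05]
 [ 3.92784033e-01 -9.19630742e-01 -4.61918277e-05]
 [-4.61147351e-05  3.05325765e-05 -9.99999998e-01]] 18.700000000000003
```

View pics/top.png

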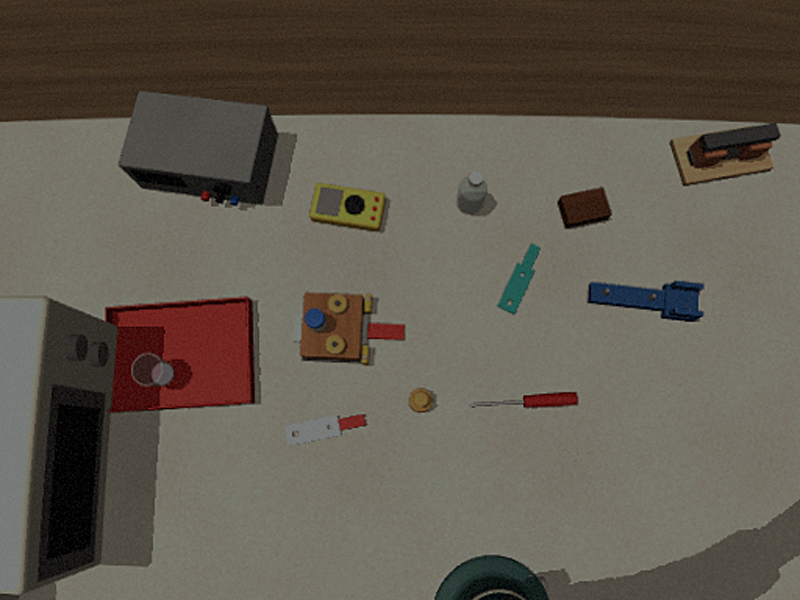

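View pics/scene.png

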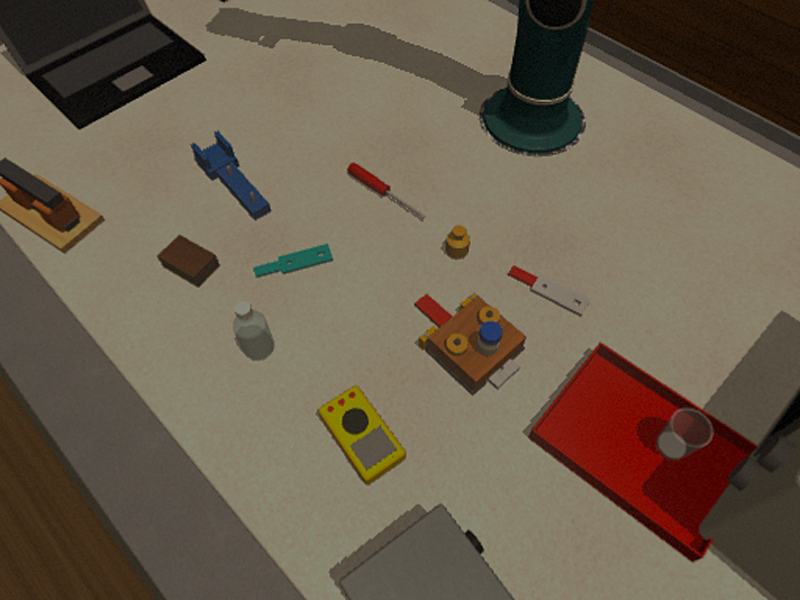

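Candidates (800x600 top view): red/aluminium plate in the stand under the load (tongue 385,331); a smaller red/aluminium plate at (325,430); a turquoise plate at (520,278). The first fits: it isn't turquoise and is the larger of the two in its colour. Its tongue points to world -y, and so does the base's saddle at (690,300). I'll confirm it in a wrist view.

```bash
cat > b.py <<'E'
from h import *
st=manip.state(); p=eyes.get_image('wrist'); print(np.round(p['T_tool_cam'],2).tolist(), p['camera_matrix'])
R,o=cam(p,st); print('cam',o.round(), 'centre at z0',onz(p,[[256,192],[0,192],[511,192],[256,0],[256,383]],0,st).round())
for c in ['top','scene']:
    q=eyes.get_image(c); f=cv2.cvtColor(q['frame'],cv2.COLOR_BGR2HSV)
    v,u=np.nonzero(((f[...,0]<8)|(f[...,0]>172))&(f[...,1]>150)&(f[...,2]>70))
    X=onz(q,np.c_[u,v],10); m=(abs(X[:,0]-518)<45)&(X[:,1]>90)&(X[:,1]<225)
    r=cv2.minAreaRect(X[m][:,:2].astype(np.float32)); print(c,m.sum(),r, 'depth z',np.median(pts(q,np.c_[u,v][m])[:,2]))
E
python3 b.py
```

```text
[[-0.0, 0.96, 0.27, 74.51], [1.0, 0.0, -0.0, -0.47], [-0.0, 0.27, -0.96, -169.23], [0.0, 0.0, 0.0, 1.0]] [[312.44292707   0.         256.98443811]
 [  0.         312.44292707 193.41162588]
 [  0.           0.           1.        ]]
cam [ 324. -568.  384.] centre at z0 [[ 228. -608.    0.]
 [  97. -300.    0.]
 [ 358. -914.    0.]
 [ 429. -522.    0.]
 [ -56. -728.    0.]]
top 198 ((516.6780395507812, 191.6248016357422), (27.029767990112305, 62.37761306762695), 0.285129189491272) depth z 10.535049762809422
scene 212 ((517.9383544921875, 193.5654296875), (62.2330322265625, 29.554107666015625), 87.04681396484375) depth z 8.510844600948758
```

Request:
step_arm(delta_pos=[[35,20,12],[35,20,12],[35,20,12],[35,20,12],[35,20,12],[35,20,12],[30,20,12],[30,20,12],[20,20,12],[0,0,0]], twist=[6.8,6.8,6.8,6.8,6.8,6.8,6.8,6.8,6.8,5.8], jaw=[100,100,100,100,100,100,100,100,100,100])

```text
t: 2.28
position: [550.3, -412.0, 324.8]
tool_rot: [[-0.018, 1.0, 0.007], [1.0, 0.018, 0.002], [0.002, 0.007, -1.0]]
contact_force: [0.2, 0.5, 0.5]
finger_gap: 1.001
finger_force: 0.0
```

Request:
step_arm(delta_pos=[[10,40,0],[10,40,0],[10,40,0],[0,0,0],[0,0,0]], twist=[0,0,0,0,0], jaw=[100,100,100,100,100])

```text
t: 2.7
position: [574.6, -295.5, 322.6]
tool_rot: [[-0.008, 1.0, 0.001], [1.0, 0.008, 0.0], [0.0, 0.001, -1.0]]
contact_force: [0.3, -0.6, -0.0]
finger_gap: 0.999
finger_force: 0.0
```

```bash
cat > base1.py <<'E'
from h import *
import pickle
st=manip.state(); p=eyes.get_image('wrist'); print(st['position'])
pickle.dump((dict(p),st),open('base1.pkl','wb'))
o=eyes.outline_of(p,'base')
for b in o:
    v,u=np.nonzero(b['pixels']); X=pts(p,np.c_[u,v],st); print(b['conf'],b['pixel'],X.min(0).round(),X.max(0).round())
for b in eyes.outline_of(p,'pin_near')[:3]: print('pin',b['conf'],b['pixel'],b['pixels'].sum())
cv2.imwrite('pics/base1.png',cv2.resize(p['frame'],(800,600),interpolation=cv2.INTER_CUBIC))
E
python3 base1.py
```

```text
[ 574.63986813 -295.49770177  322.55117268]
0.8 [263.3, 177.2] [ 539. -423.   -2.] [ 610. -196.   56.]
pin 0.66 [262.1, 176.2] 4349
```

View pics/base1.png

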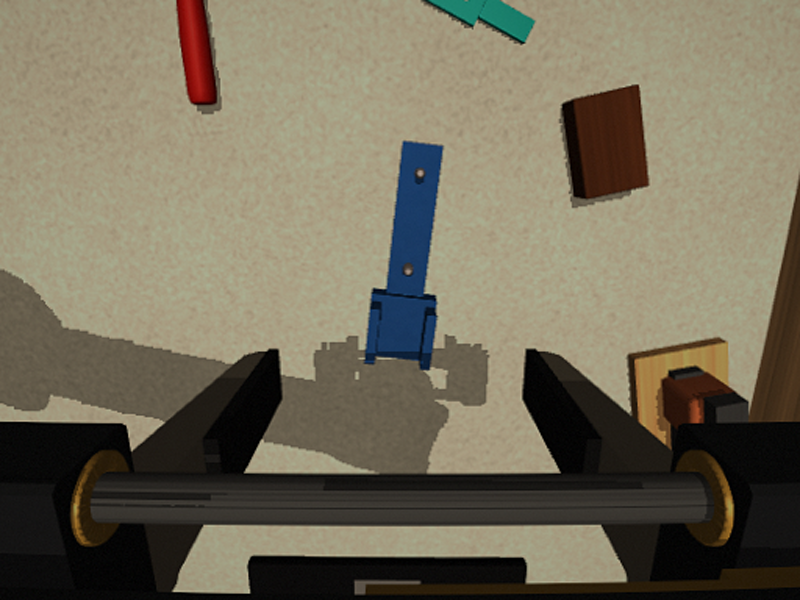

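Base confirmed in the picture: far pin ≈(420,174), near pin ≈(408,270), saddle at the bottom (-y). I'll take a second, closer view of the pins.

Request:
step_arm(delta_pos=[[2,10,-35],[2,10,-35],[2,10,-35],[0,0,-35],[0,0,0],[0,0,0]], twist=[0,0,0,0,0,0], jaw=[100,100,100,100,100,100])

```text
t: 3.35
position: [577.9, -270.5, 180.5]
tool_rot: [[0.0, 1.0, -0.004], [1.0, -0.0, 0.001], [0.001, -0.004, -1.0]]
contact_force: [0.6, 0.2, 0.6]
finger_gap: 1.002
finger_force: 0.0
```

```bash
sed -i 's/base1/base2/g' base1.py; python3 base1.py
cat > pins.py <<'E'
from h import *
import pickle
V=[pickle.load(open(f'base{i}.pkl','rb')) for i in (1,2)]
def blobs(p,st):
    f=p['frame']; h=cv2.cvtColor(f,cv2.COLOR_BGR2HSV)
    blue=((h[...,0]>100)&(h[...,0]<130)&(h[...,1]>90)).astype(np.uint8)
    n,l,s,c=cv2.connectedComponentsWithStats(blue); k=1+np.argmax(s[1:,4]); blue=(l==k).astype(np.uint8)
    cl=cv2.morphologyEx(blue,cv2.MORPH_CLOSE,np.ones((25,25)))
    non=((cl>0)&(h[...,1]<110)&(f.min(2)>70)).astype(np.uint8)
    n,l,s,c=cv2.connectedComponentsWithStats(non)
    return [(c[i].round(1),s[i,4],onz(p,[c[i]],44,st)[0].round(1)) for i in range(1,n) if 4<s[i,4]<300], blue
for p,st in V:
    b,m=blobs(p,st); print(st['position'].round(1))
    for x in b: print(x)
    v,u=np.nonzero(m); X=pts(p,np.c_[u,v],st)
    bar=X[(abs(X[:,2]-24)<6)]; print('bar top z',np.median(bar[:,2])); print(cv2.minAreaRect(bar[bar[:,1]>-345][:,:2].astype(np.float32)))
    ch=X[X[:,2]>45]; print('cheeks',ch.mean(0).round(1), np.median(ch[ch[:,0]<580],0).round(1),np.median(ch[ch[:,0]>580],0).round(1))
E
python3 pins.py
```

```text
[ 577.85882356 -270.45534145  180.47511258]
0.65 [261.1, 222.5] [ 539. -434.   -2.] [ 611. -197.   55.]
pin 0.65 [262.4, 222.5] 8024
[ 574.6 -295.5  322.6]
(array([268.5, 110.3]), np.int32(14), array([ 590. , -224.1,   44. ]))
(array([272.4, 180.2]), np.int32(34), array([ 597.4, -323.6,   44. ]))
(array([260.6, 173.4]), np.int32(13), array([ 579.9, -313.5,   44. ]))
(array([248.2, 229.4]), np.int32(37), array([ 561.8, -401.3,   44. ]))
bar top z 23.136232779712145
((578.194091796875, -272.1902770996094), (150.5792236328125, 49.96291732788086), 83.4507827758789)
cheeks [ 574.7 -376.3   52.8] [ 546.7 -373.2   53.1] [ 599.1 -378.3   53.1]
[ 577.9 -270.5  180.5]
(array([270.4, 138.3]), np.int32(29), array([ 589.9, -224.1,   44. ]))
(array([276.5, 228.9]), np.int32(36), array([ 597.3, -318.1,   44. ]))
(array([260.2, 224.4]), np.int32(26), array([ 580.1, -313.1,   44. ]))
(array([285., 253.]), np.int32(7), array([ 606.8, -345.8,   44. ]))
(array([238.7, 292.9]), np.int32(12), array([ 556.3, -394.8,   44. ]))
bar top z 23.19389335814907
((578.386474609375, -272.2523193359375), (151.4388885498047, 50.392974853515625), 83.24427032470703)
cheeks [ 572.9 -370.7   56.8] [ 547.2 -370.    53.2] [ 599.4 -373.9   53.1]
```

View pics/base2.png

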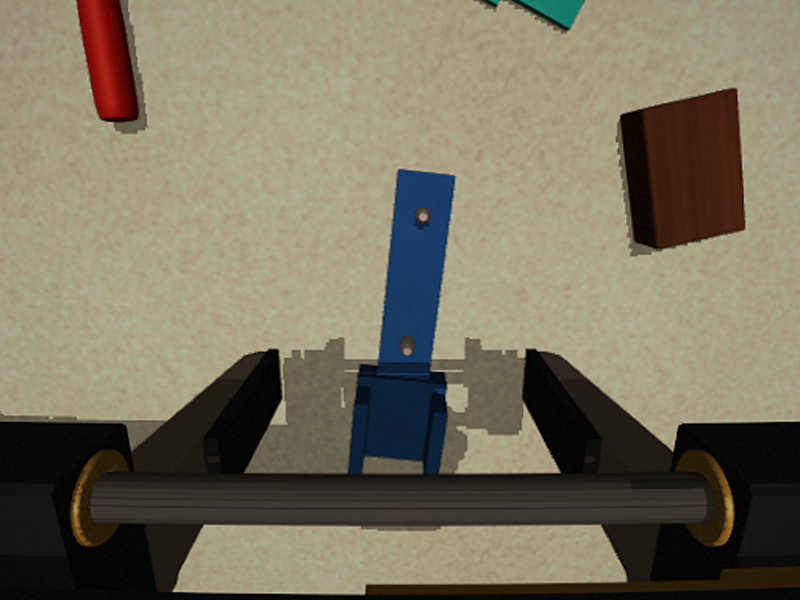

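Request:
step_arm(delta_pos=[[-6,38,0],[-6,38,0],[-6,38,0],[-6,38,0],[-6,38,0],[-6,38,0],[-6,38,0],[-6,38,0],[-6,38,0],[-6,38,0]], twist=[0,0,0,0,0,0,0,0,0,0], jaw=[100,100,100,100,100,100,100,100,100,100])

```text
t: 4.33
position: [520.7, 112.7, 184.8]
tool_rot: [[-0.001, 1.0, 0.005], [1.0, 0.001, 0.0], [0.0, 0.005, -1.0]]
contact_force: [0.1, -0.6, -0.4]
finger_gap: 1.001
finger_force: 0.0
```

Request:
step_arm(delta_pos=[[0,0,-20],[0,0,0],[0,0,0]], twist=[0,0,0], jaw=[100,100,100])

```text
t: 4.58
position: [520.1, 110.4, 163.1]
tool_rot: [[-0.002, 1.0, 0.001], [1.0, 0.002, -0.001], [-0.001, 0.001, -1.0]]
contact_force: [-0.1, -0.2, 1.5]
finger_gap: 1.0
finger_force: 0.0
```

```bash
cat > ton.py <<'E'
from h import *
st=manip.state(); p=eyes.get_image('wrist'); print(st['position'])
f=cv2.cvtColor(p['frame'],cv2.COLOR_BGR2HSV)
m=(((f[...,0]<7)|(f[...,0]>173))&(f[...,1]>150)&(f[...,2]>50)).astype(np.uint8)
n,l,s,c=cv2.connectedComponentsWithStats(m); k=1+np.argmax(s[1:,4]); v,u=np.nonzero(l==k)
X=onz(p,np.c_[u,v],10,st); print('tongue',cv2.minAreaRect(X[:,:2].astype(np.float32)),X.min(0),X.max(0),'z',np.median(pts(p,np.c_[u,v],st)[:,2]))
for lo,hi in((0,1),):
    for y in np.arange(X[:,1].min()+8,X[:,1].max()-5,8):
        w=X[abs(X[:,1]-y)<2.5]; print(round(y),(w[:,0].min()+w[:,0].max())/2,np.ptp(w[:,0]))
h=((f[...,0]>20)&(f[...,0]<32)&(f[...,1]>140)&(f[...,2]>80)).astype(np.uint8)
n,l,s,c=cv2.connectedComponentsWithStats(h)
for i in range(1,n):
    if s[i,4]>60:
        v,u=np.nonzero(l==i); Y=pts(p,np.c_[u,v],st); print('yel',c[i].round(),s[i,4],np.percentile(Y,3,axis=0).round(),np.percentile(Y,97,axis=0).round())
cv2.imwrite('pics/ton.png',cv2.resize(p['frame'],(800,600),interpolation=cv2.INTER_CUBIC))
E
python3 ton.py
```

```text
[520.11989294 110.38253869 163.07865897]
tongue ((516.2737426757812, 194.2293243408203), (69.3856430053711, 29.572341918945312), 88.31140899658203) [500.50665274 159.1768533   10.        ] [531.51652441 228.77752456  10.        ] z 9.075539626369874
167 515.748190032269 28.33996581976163
175 515.7807040101263 28.187859499119497
183 515.7996097831181 28.012854577390044
191 516.3082072385378 28.795668461474577
199 516.3322999446646 28.639887973305918
207 516.814426362181 29.40419610140401
215 516.8508622426211 29.256829098476032
223 516.8811167336818 29.03123097511275
yel [492.  49.] 2707 [717. 206.  29.] [752. 277.  35.]
yel [186.  53.] 71 [454. 228.  32.] [460. 237.  34.]
yel [207.  54.] 215 [467. 227.  31.] [484. 236.  34.]
yel [303.  58.] 228 [552. 224.  32.] [570. 233.  35.]
yel [324.  59.] 72 [576. 223.  32.] [582. 232.  34.]
yel [124. 157.] 65 [389. 135.  35.] [397. 144.  39.]
```

View pics/ton.png

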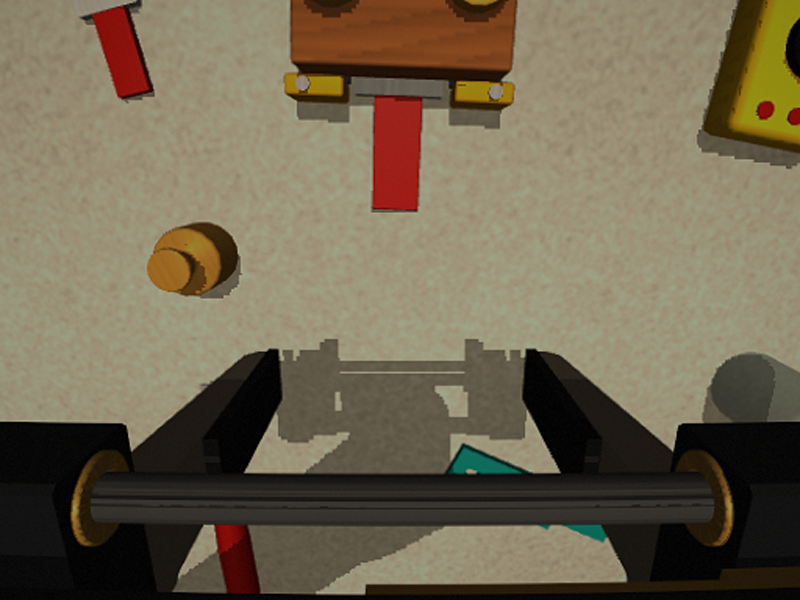

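The tongue at (397,150) runs from the larger plate under the load, between the yellow stops at (315,85) and (485,93). Target confirmed.

Request:
step_arm(delta_pos=[[-2,36,-5],[-2,36,-20],[0,0,-35],[0,0,-35],[0,0,-30],[0,0,-20],[0,0,-8],[0,0,0]], twist=[-1,-1,0,0,0,0,0,0], jaw=[100,100,100,100,100,100,100,100])

```text
t: 5.3
position: [515.6, 181.4, 8.1]
tool_rot: [[0.035, 0.999, -0.002], [0.999, -0.035, -0.001], [-0.001, -0.002, -1.0]]
contact_force: [-0.1, 0.4, -0.2]
finger_gap: 1.004
finger_force: 0.0
```

Request:
step_arm(delta_pos=[[0,0,-5],[0,0,0],[0,0,0],[0,0,0],[0,0,0],[0,0,0],[0,0,0],[0,0,0],[0,0,0],[0,0,0]], twist=[0,0,0,0,0,0,0,0,0,0], jaw=[100,25,25,25,25,25,25,25,25,25], squeeze=50)

```text
t: 6.13
position: [515.4, 183.1, 3.9]
tool_rot: [[0.032, 0.999, -0.0], [0.999, -0.032, -0.0], [-0.0, -0.0, -1.0]]
contact_force: [-0.1, 0.4, 0.5]
finger_gap: 0.371
finger_force: 0.0
```

Request:
step_arm(delta_pos=[[0,0,-1],[0,0,0],[0,0,0],[0,0,0],[0,0,0]], twist=[0,0,0,0,0], jaw=[10,10,10,10,10])

```text
t: 6.55
position: [515.8, 183.2, 3.5]
tool_rot: [[0.033, 0.999, 0.001], [0.999, -0.033, -0.0], [-0.0, 0.001, -1.0]]
contact_force: [-0.4, -0.8, 4.7]
finger_gap: 0.315
finger_force: 50.0
```

Request:
step_arm(delta_pos=[[0,-1,0],[0,-1,0],[0,-1,0],[0,-2,0],[0,-2,0],[-0.2,-3,0],[-0.2,-4,0],[-0.2,-6,0],[-0.2,-6,0],[-0.2,-6,0]], twist=[0,0,0,0,0,0,0,0,0,0], jaw=[10,10,10,10,10,10,10,10,10,10])

```text
t: 7.38
position: [515.2, 154.6, 3.5]
tool_rot: [[0.03, 1.0, 0.003], [1.0, -0.03, 0.005], [0.005, 0.003, -1.0]]
contact_force: [0.0, 7.8, 2.1]
finger_gap: 0.314
finger_force: 50.0
```

Request:
step_arm(delta_pos=[[-0.2,-6,0],[-0.2,-6,0],[-0.2,-6,0],[-0.2,-6,0],[-0.2,-6,0],[-0.2,-6,0],[-0.2,-6,0],[-0.2,-6,0],[-0.2,-6,0],[-0.2,-6,0]], twist=[0,0,0,0,0,0,0,0,0,0], jaw=[10,10,10,10,10,10,10,10,10,10])

```text
t: 8.22
position: [513.3, 95.2, 3.5]
tool_rot: [[0.03, 1.0, 0.003], [1.0, -0.03, 0.006], [0.006, 0.003, -1.0]]
contact_force: [0.9, 9.6, 2.1]
finger_gap: 0.317
finger_force: 50.0
```

Request:
step_arm(delta_pos=[[-0.2,-6,0],[-0.2,-6,0],[-0.2,-6,0],[-0.2,-6,0],[-0.2,-6,0],[-0.2,-6,0],[-0.2,-6,0],[-0.2,-6,0],[-0.2,-6,0],[-0.2,-6,0]], twist=[0,0,0,0,0,0,0,0,0,0], jaw=[10,10,10,10,10,10,10,10,10,10])

```text
t: 9.05
position: [511.3, 32.3, 3.5]
tool_rot: [[0.032, 1.0, 0.002], [1.0, -0.032, 0.002], [0.002, 0.002, -1.0]]
contact_force: [0.7, 4.6, 5.6]
finger_gap: 0.313
finger_force: 50.0
```

Request:
step_arm(delta_pos=[[-0.2,-6,0],[-0.2,-6,0],[-0.2,-6,0],[-0.2,-6,0],[-0.2,-6,0],[0,0,0]], twist=[0,0,0,0,0,0], jaw=[10,10,10,10,10,10])

```text
t: 9.55
position: [510.3, 0.9, 3.5]
tool_rot: [[0.033, 0.999, 0.002], [0.999, -0.033, 0.0], [0.001, 0.002, -1.0]]
contact_force: [0.8, 1.4, 6.1]
finger_gap: 0.316
finger_force: 50.0
```

Request:
step_arm(delta_pos=[[0,0,0],[0,0,0],[0,0,0],[0,0,0],[0,0,0],[0,0,0],[0,0,10],[0,0,20],[0,10,30],[1,30,30]], twist=[0,0,0,0,0,0,0,0,0,0], jaw=[100,100,100,100,100,100,100,100,100,100])

```text
t: 10.38
position: [509.7, 36.7, 93.2]
tool_rot: [[0.039, 0.999, -0.003], [0.999, -0.039, -0.002], [-0.003, -0.002, -1.0]]
contact_force: [0.9, 0.3, -0.1]
finger_gap: 0.996
finger_force: 0.0
```

Request:
step_arm(delta_pos=[[1,37,30],[1,37,24],[0,0,0],[0,0,0],[0,0,0]], twist=[0,0,0,0,0], jaw=[100,100,100,100,100])

```text
t: 10.8
position: [511.9, 107.2, 141.4]
tool_rot: [[0.032, 0.999, -0.0], [0.999, -0.032, -0.001], [-0.001, -0.0, -1.0]]
contact_force: [-0.6, -0.4, -0.4]
finger_gap: 0.998
finger_force: 0.0
```

```bash
cat > pl.py <<'E'
from h import *
import pickle
st=manip.state(); p=eyes.get_image('wrist'); print(st['position'].round(1),np.array(st['tool_rot']).round(3).tolist())
pickle.dump((dict(p),st),open('plate.pkl','wb'))
g=p['frame'].copy(); o=eyes.outline_of(p,'plate_mid')
for b in o[:2]:
    v,u=np.nonzero(b['pixels']); X=onz(p,np.c_[u,v],10,st); print(b['conf'],b['pixel'],len(u),X.min(0).round(),X.max(0).round(),np.median(pts(p,np.c_[u,v],st)[:,2]))
    print(cv2.minAreaRect(X[:,:2].astype(np.float32)))
cv2.imwrite('pics/plate.png',cv2.resize(g,(800,600),interpolation=cv2.INTER_CUBIC))
t=eyes.get_image('top')
for q in ['load','jar']:
    for b in eyes.outline_of(t,q)[:1]:
        v,u=np.nonzero(b['pixels']); print(q,b['conf'],b['pixel'],len(u),np.median(pts(t,np.c_[u,v]),0).round())
E
python3 pl.py
```

```text
[511.9 107.2 141.4] [[0.032, 0.999, -0.0], [0.999, -0.032, -0.001], [-0.001, -0.0, -1.0]]
0.85 [258.7, 186.4] 8806 [485. -21.  10.] [543. 188.  10.] 9.15359185292283
((512.267333984375, 83.13899993896484), (207.8032989501953, 54.1588134765625), 88.0518798828125)
0.82 [67.9, 30.4] 1722 [322. 229.  10.] [365. 282.  10.] 5.982948467821416
((344.29833984375, 256.8972473144531), (34.078861236572266, 56.616424560546875), 10.44993782043457)
load 0.7 [213.5, 209.1] 1530 [514. 284.  47.]
jar 0.58 [201.7, 204.7] 165 [522. 311. 101.]
```

View pics/plate.png

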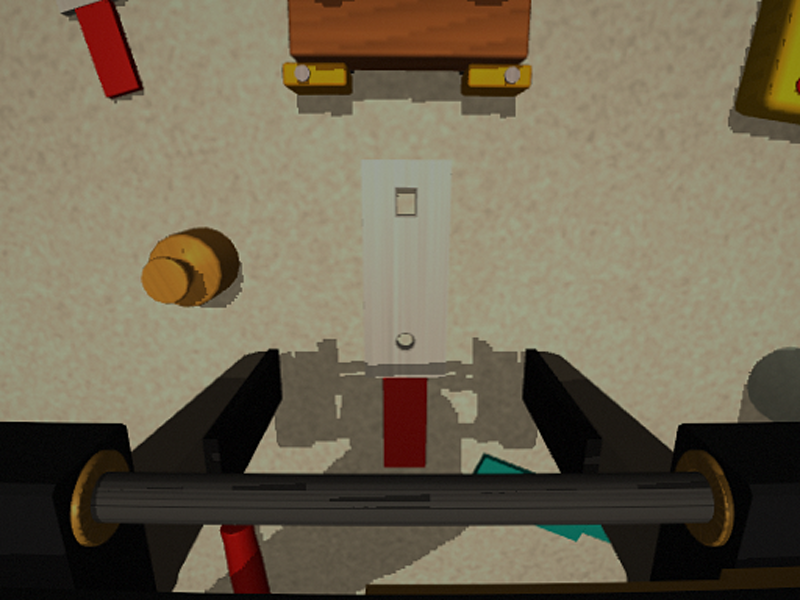

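```bash
cat > hole.py <<'E'
from h import *
import pickle
p,st=pickle.load(open('plate.pkl','rb')); f=p['frame'].astype(float)
for nm,(u,v),r in (('hole',(259,217),10),('slot',(260,129),12)):
    pa=f[v-r:v+r+1,u-r:u+r+1]; big=cv2.resize(pa,None,fx=8,fy=8,interpolation=cv2.INTER_CUBIC)
    ref=np.median(np.r_[pa[:2].reshape(-1,3),pa[-2:].reshape(-1,3)],0); d=np.abs(big-ref).max(2)
    m=(d>28).astype(np.uint8); n,l,s,c=cv2.connectedComponentsWithStats(m); k=1+np.argmax(s[1:,4])
    cs,_=cv2.findContours((l==k).astype(np.uint8),cv2.RETR_EXTERNAL,cv2.CHAIN_APPROX_NONE)
    h=cv2.convexHull(max(cs,key=len))[:,0].astype(float); uv=(h+.5)/8-.5+[u-r,v-r]
    X=onz(p,uv,10,st); lo,hi=X.min(0),X.max(0); print(nm,((lo+hi)/2).round(1),(hi-lo).round(1))
    cv2.imwrite(f'pics/{nm}.png',np.r_[big,cv2.cvtColor(m*200,cv2.COLOR_GRAY2BGR)])
b=eyes.get_image  # edges of wide part from brightness
g=cv2.cvtColor(p['frame'],cv2.COLOR_BGR2GRAY); h=cv2.cvtColor(p['frame'],cv2.COLOR_BGR2HSV)
for row in range(140,215,15):
    s=h[row-2:row+3,190:330,1].astype(float).mean(0); i=np.nonzero(s<np.percentile(s,75)-15)[0]
    e=[190+i.min()-.5,190+i.max()+.5]; X=onz(p,[[e[0],row],[e[1],row]],10,st); print(row,e,X[:,:2].round(1).tolist(),X[:,0].mean().round(1))
E
python3 hole.py; python3 -c "
import cv2,numpy as np
a=cv2.imread('pics/hole.png');b=cv2.imread('pics/slot.png')
H=max(a.shape[0],b.shape[0]);o=np.zeros((H,a.shape[1]+b.shape[1],3),np.uint8);o[:a.shape[0],:a.shape[1]]=a;o[:b.shape[0],a.shape[1]:]=b;cv2.imwrite('pics/hs.png',o)"
```

```text
hole [512.3  72.9  10. ] [13.3 12.5  0. ]
slot [515.6 162.4  10. ] [13.9 18.   0. ]
140 [np.float64(231.5), np.float64(287.5)] [[488.6, 152.9], [542.0, 151.1]] 515.3
155 [np.float64(231.5), np.float64(287.5)] [[487.8, 138.5], [541.8, 136.7]] 514.8
170 [np.float64(232.5), np.float64(286.5)] [[487.9, 123.8], [540.7, 122.0]] 514.3
185 [np.float64(232.5), np.float64(285.5)] [[487.1, 108.7], [539.6, 106.9]] 513.4
200 [np.float64(238.5), np.float64(285.5)] [[492.3, 93.0], [539.5, 91.4]] 515.9[ WARN:0@0.420] global loadsave.cpp:1063 imwrite_ Unsupported depth image for selected encoder is fallbacked to CV_8U.
```

View pics/hs.png

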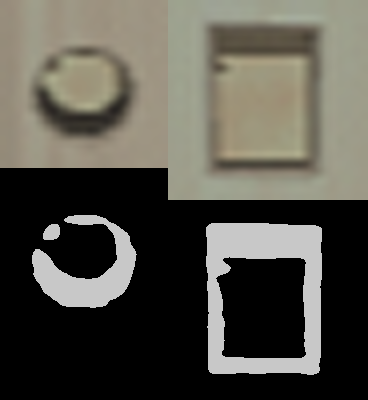

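Request:
step_arm(delta_pos=[[1.3,-9.3,-20],[0,0,-35],[0,0,-35],[0,0,-25],[0,0,-15],[0,0,-5],[0,0,0]], twist=[-0.2,0,0,0,0,0,0], jaw=[100,100,100,100,100,100,100])

```text
t: 11.63
position: [512.3, 98.1, 4.8]
tool_rot: [[0.037, 0.999, -0.003], [0.999, -0.037, -0.0], [-0.001, -0.003, -1.0]]
contact_force: [0.5, -0.2, 0.3]
finger_gap: 0.999
finger_force: 0.0
```

Request:
step_arm(delta_pos=[[0.5,0,-1.5],[0,0,0],[0,0,0],[0,0,0],[0,0,0],[0,0,0],[0,0,0],[0,0,0],[0,0,0],[0,0,0]], twist=[0,0,0,0,0,0,0,0,0,0], jaw=[100,40,40,40,40,40,40,40,40,40], squeeze=35)

```text
t: 12.47
position: [514.1, 98.6, 5.0]
tool_rot: [[0.036, 0.999, 0.0], [0.999, -0.036, -0.0], [-0.0, 0.0, -1.0]]
contact_force: [-0.9, -0.5, 4.7]
finger_gap: 0.582
finger_force: 35.0
```

Request:
step_arm(delta_pos=[[0,0,10],[0,0,20],[0,0,30],[0,0,30],[0,0,10],[0,0,0],[0,0,0],[0,0,0]], twist=[0,0,0,0,0,0,0,0], jaw=[40,40,40,40,40,40,40,40])

```text
t: 13.13
position: [512.8, 98.0, 103.3]
tool_rot: [[0.036, 0.999, -0.003], [0.999, -0.036, -0.001], [-0.001, -0.003, -1.0]]
contact_force: [0.2, 0.3, -2.4]
finger_gap: 0.582
finger_force: 35.0
```

```bash
cat > held.py <<'E'
from h import *
import pickle
st=manip.state(); p=eyes.get_image('wrist'); pickle.dump((dict(p),st),open('held.pkl','wb'))
print(st['position'].round(1),st['finger_gap'],st['finger_force'])
X=np.array(st['position']); R=np.array(st['tool_rot'])
print(proj(p,[X+R@[-25,0,-6],X+R@[65,0,-6],X+R@[90,0,-6]],st).round(1))
cv2.imwrite('pics/held.png',cv2.resize(p['frame'],(800,600),interpolation=cv2.INTER_CUBIC))
for b in eyes.outline_of(p,'plate_mid')[:1]:
    v,u=np.nonzero(b['pixels']); u,v=u[v<200],v[v<200]; Y=pts(p,np.c_[u,v],st); c=np.linalg.lstsq(np.c_[Y[:,:2]-X[:2],np.ones(len(Y))],Y[:,2],rcond=None)[0]; print('plane',c,len(Y),X[2])
E
python3 held.py
```

```text
[512.8  98.  103.3] 0.5818579947354955 34.99930500984192
[[257.9 283.3]
 [257.9 127.8]
 [257.9  76.4]]
plane [-6.12260822e-02  2.86546629e-02  1.05082539e+02] 11649 103.26154031016851
```

View pics/held.png

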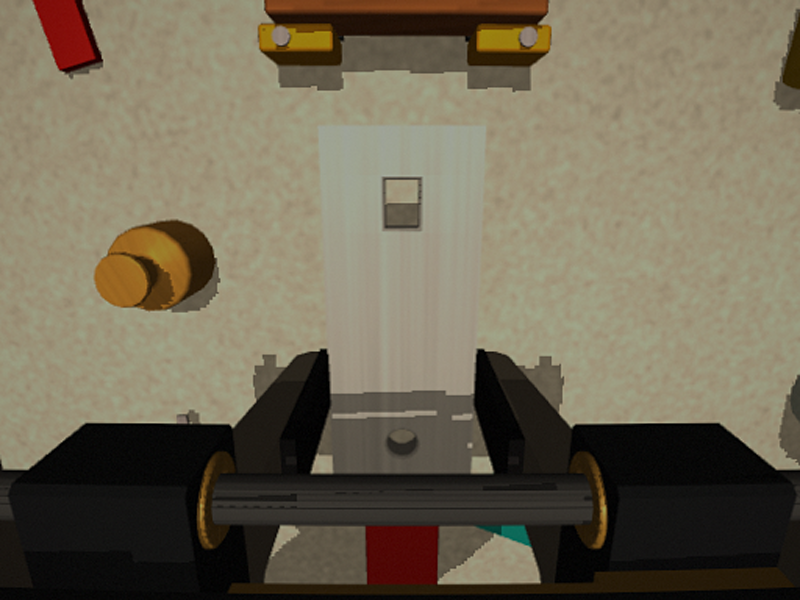

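```bash
cat > fit.py <<'E'
from h import *
import pickle
p,st=pickle.load(open('held.pkl','rb')); X0=np.array(st['position']); R=np.array(st['tool_rot'])
u,v=np.meshgrid(np.arange(214,300),np.arange(85,235)); uv=np.c_[u.ravel(),v.ravel()]
Y=(pts(p,uv,st)-X0)@R; Y=Y[(abs(Y[:,2])<15)&(abs(Y[:,1])<24)]
for _ in range(3):
    A=np.c_[Y[:,:2],np.ones(len(Y))]; c=np.linalg.lstsq(A,Y[:,2],rcond=None)[0]; e=A@c-Y[:,2]; Y=Y[abs(e)<3*e.std()+.1]
print('tool-frame plane z=ax+by+c',c.round(4),e.std(),len(Y))
f=p['frame'].astype(float)
for nm,(u0,v0),r,z in (('hole',(257,282),13,-5),('slot',(258,130),20,-5)):
    pa=cv2.resize(f[v0-r:v0+r+1,u0-r:u0+r+1],None,fx=8,fy=8,interpolation=cv2.INTER_CUBIC)
    cv2.imwrite(f'pics/h_{nm}.png',np.clip(pa,0,255).astype(np.uint8))
    g=pa.mean(2); ref=np.median(g[:16]); m=(np.abs(g-ref)>25 if nm=='slot' else np.abs(g-ref)>18).astype(np.uint8)
    n,l,s,cc=cv2.connectedComponentsWithStats(m); k=1+np.argmax(s[1:,4])
    x,y,w,h=s[k,:4]; box=np.array([[x,y+h/2],[x+w,y+h/2],[x+w/2,y],[x+w/2,y+h]])/8-.5+[u0-r,v0-r]
    d,o=rays(p,box,st); d=d@R; o=(o-X0)@R  # tool frame, intersect plate plane
    t=(c[0]*o[0]+c[1]*o[1]+c[2]-o[2])/(d[:,2]-d[:,:2]@c[:2]); P=o+d*t[:,None]
    t2=(-5-o[2])/d[:,2]; P2=o+d*t2[:,None]
    for Q in(P,P2): print(nm,'tool x,y,z',(Q[2,0]+Q[3,0])/2,(Q[0,1]+Q[1,1])/2,Q[:,2].mean(),'size',abs(Q[2,0]-Q[3,0]),abs(Q[0,1]-Q[1,1]))
E
python3 fit.py
```

```text
tool-frame plane z=ax+by+c [-1.2000e-03  8.0000e-04 -4.0588e+00] 0.6254039706950072 12088
hole tool x,y,z -27.439949710108458 -0.5480968154219608 -4.0260086945758005 size 9.447968174787533 12.426979700541185
hole tool x,y,z -26.834976702726934 -0.548101293367945 -5.0 size 9.385210967959239 12.353718187074984
slot tool x,y,z 63.574597397841686 -0.5295355264546551 -4.136204537106202 size 17.933608952709612 13.516998102198743
slot tool x,y,z 63.63572221885725 -0.5296917888796351 -5.0 size 17.838258508195736 13.446282762027304
```

Request:
step_arm(delta_pos=[[3,-17,0],[6,-34,0],[7,-36,0],[7,-36,0],[7,-36,0],[7,-36,0],[7,-36,0],[7,-36,0],[7,-36,0],[7,-36,0]], twist=[-0.5,-0.5,-0.5,-0.5,-0.5,-0.5,-0.5,-0.5,-0.3,0], jaw=[40,40,40,40,40,40,40,40,40,40])

```text
t: 14.07
position: [578.2, -241.9, 103.0]
tool_rot: [[0.111, 0.994, -0.003], [0.994, -0.111, 0.001], [0.001, -0.003, -1.0]]
contact_force: [0.1, 0.6, -2.7]
finger_gap: 0.577
finger_force: 35.0
```

Request:
step_arm(delta_pos=[[4,-30,0],[1.5,-16,0],[0,0,0],[0,0,-20],[0,0,-18],[0,0,0],[0,0,0],[0,0,0]], twist=[0,0,0,0,0,0,0,0], jaw=[40,40,40,40,40,40,40,40])

```text
t: 14.73
position: [585.1, -285.0, 67.2]
tool_rot: [[0.109, 0.994, 0.0], [0.994, -0.109, 0.001], [0.001, 0.0, -1.0]]
contact_force: [-0.1, -0.0, -2.4]
finger_gap: 0.581
finger_force: 35.0
```

Request:
step_arm(delta_pos=[[-1.6,-2.2,0],[0,0,-7],[0,0,-6],[0,0,0],[0,0,0]], twist=[-0.1,0,0,0,0], jaw=[40,40,40,40,40])

```text
t: 15.15
position: [582.4, -288.5, 53.2]
tool_rot: [[0.113, 0.994, -0.001], [0.994, -0.113, 0.0], [0.0, -0.001, -1.0]]
contact_force: [0.1, 0.6, -2.0]
finger_gap: 0.581
finger_force: 35.0
```

```bash
sed -i "s/held.pkl/hov.pkl/; s/'pics\/held.png'.*/'pics\/hov.png',np.hstack([cv2.resize(p['frame'][100:160,228:288],(480,480),interpolation=cv2.INTER_CUBIC)[:, :390],cv2.resize(p['frame'][255:305,228:288],(480,400),interpolation=cv2.INTER_CUBIC)[:, :390].repeat(1,0) if 0 else cv2.copyMakeBorder(cv2.resize(p['frame'][255:305,228:288],(480,400),interpolation=cv2.INTER_CUBIC)[:, :390],0,80,0,0,cv2.BORDER_CONSTANT)]))/" held.py
cat >> held.py <<'E'
w=lambda a,b,z: proj(p,[[a,b,z]],st).round(1)
print('pins tip px near',w(580,-313.2,44),'far',w(590,-224.1,44))
E
python3 held.py
```

```text
[ 582.4 -288.5   53.2] 0.5812180676823747 34.99931037425995
[[258.  283.2]
 [257.9 127.7]
 [257.9  76.3]]
plane [-8.60448744e-03  2.87818104e-03  5.70986666e+01] 11587 53.21477826594334
pins tip px near [[258.5 270.1]] far [[258.3 126.3]]
```

View pics/hov.png

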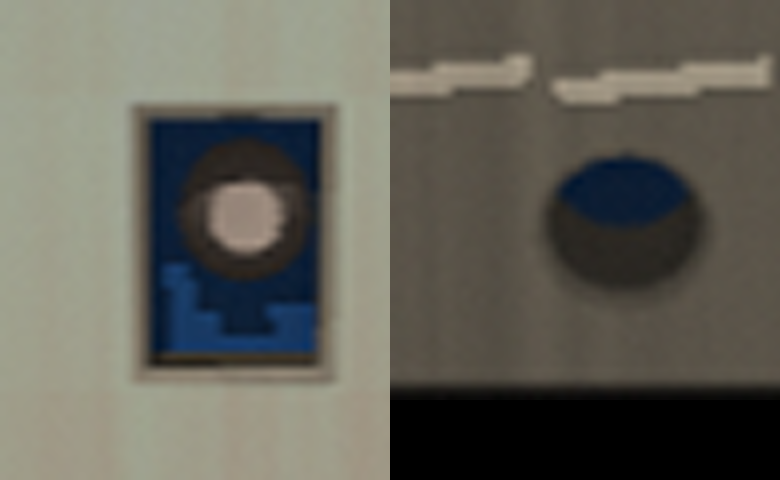

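Seen through the slot, the far pin's tip is at crop (246,217), against a slot centre of (233,242). That puts the plate about 0.9 mm short in x and 0.8 mm short in y.

Request:
step_arm(delta_pos=[[0.9,0.8,0],[0,0,-2],[0,0,-2],[0,0,-1],[0,0,-1],[0,0,-1],[0,0,-1],[0,0,0]], twist=[0,0,0,0,0,0,0,0], jaw=[40,40,40,40,40,40,40,40])

```text
t: 15.92
position: [583.6, -287.8, 45.5]
tool_rot: [[0.113, 0.994, -0.0], [0.994, -0.113, 0.0], [0.0, -0.0, -1.0]]
contact_force: [-0.1, 0.3, -1.9]
finger_gap: 0.577
finger_force: 35.0
```

Request:
step_arm(delta_pos=[[0,0,-1],[0,0,-1],[0,0,-1],[0,0,-1],[0,0,0]], twist=[0,0,0,0,0], jaw=[40,40,40,40,40])

```text
t: 16.33
position: [583.6, -287.8, 41.5]
tool_rot: [[0.113, 0.994, -0.0], [0.994, -0.113, 0.0], [0.0, -0.0, -1.0]]
contact_force: [0.1, -0.0, -2.7]
finger_gap: 0.579
finger_force: 35.0
```

Request:
step_arm(delta_pos=[[0,0,-1],[0,0,-1],[0,0,-1],[0,0,-1],[0,0,-1],[0,0,-1],[0,0,0]], twist=[0,0,0,0,0,0,0], jaw=[40,40,40,40,40,40,40])

```text
t: 16.92
position: [583.6, -287.8, 35.5]
tool_rot: [[0.113, 0.994, -0.0], [0.994, -0.113, 0.0], [0.0, -0.0, -1.0]]
contact_force: [-0.2, -0.8, -2.7]
finger_gap: 0.58
finger_force: 35.0
```

Request:
step_arm(delta_pos=[[0,0,-1],[0,0,-1],[0,0,-1],[0,0,-1],[0,0,0]], twist=[0,0,0,0,0], jaw=[40,40,40,40,40])

```text
t: 17.33
position: [583.7, -287.8, 31.5]
tool_rot: [[0.113, 0.994, -0.0], [0.994, -0.113, 0.0], [0.0, -0.0, -1.0]]
contact_force: [0.0, -0.0, -2.9]
finger_gap: 0.575
finger_force: 35.0
```

Sliding on freely. Lower until the base carries it.

Request:
step_arm(delta_pos=[[0,0,-1],[0,0,-0.5],[0,0,-0.5],[0,0,0]], twist=[0,0,0,0], jaw=[40,40,40,40])

```text
t: 17.67
position: [583.7, -287.8, 29.7]
tool_rot: [[0.113, 0.994, -0.0], [0.994, -0.113, 0.0], [0.0, -0.0, -1.0]]
contact_force: [0.8, -0.2, -2.0]
finger_gap: 0.583
finger_force: 35.0
```

Request:
step_arm(delta_pos=[[0,0,-0.5],[0,0,0]], twist=[0,0], jaw=[40,40])

```text
t: 17.83
position: [583.8, -287.8, 29.2]
tool_rot: [[0.113, 0.994, 0.0], [0.994, -0.113, -0.0], [-0.0, 0.0, -1.0]]
contact_force: [0.9, -0.3, -1.9]
finger_gap: 0.58
finger_force: 35.0
```

Request:
step_arm(delta_pos=[[0,0,-0.4],[0,0,0]], twist=[0,0], jaw=[40,40])

```text
t: 18.0
position: [583.8, -287.8, 29.2]
tool_rot: [[0.113, 0.994, 0.0], [0.994, -0.113, -0.0], [-0.0, 0.0, -1.0]]
contact_force: [-1.0, -0.4, -0.4]
finger_gap: 0.575
finger_force: 35.0
```

Request:
step_arm(delta_pos=[[0,0,-0.4],[0,0,0]], twist=[0,0], jaw=[40,40])

```text
t: 18.17
position: [583.9, -287.8, 29.1]
tool_rot: [[0.113, 0.994, 0.0], [0.994, -0.113, -0.0], [-0.0, 0.0, -1.0]]
contact_force: [-2.9, 1.9, 5.2]
finger_gap: 0.578
finger_force: 35.0
```

Seated at the expected height with about 7 N of support. Let go, rise and look.

Request:
step_arm(delta_pos=[[0,0,0],[0,0,0],[0,0,0],[0,0,0],[0,0,0],[0,0,0],[0,0,10],[0,0,25],[0,0,35],[0,30,35]], twist=[0,0,0,0,0,0,0,0,0,0], jaw=[100,100,100,100,100,100,100,100,100,100])

```text
t: 19.0
position: [582.7, -266.9, 131.5]
tool_rot: [[0.121, 0.993, -0.0], [0.993, -0.121, -0.003], [-0.003, -0.0, -1.0]]
contact_force: [0.8, -1.3, 0.9]
finger_gap: 1.0
finger_force: 0.0
```

Request:
step_arm(delta_pos=[[0,20,30],[0,0,0],[0,0,0]], twist=[0,0,0], jaw=[100,100,100])

```text
t: 19.25
position: [585.5, -239.6, 163.3]
tool_rot: [[0.11, 0.994, 0.005], [0.994, -0.11, -0.002], [-0.001, 0.005, -1.0]]
contact_force: [-0.9, -0.4, -1.2]
finger_gap: 0.999
finger_force: 0.0
```

```bash
cat > fin.py <<'E'
from h import *
st=manip.state(); p=eyes.get_image('wrist'); t=eyes.get_image('top')
for b in eyes.outline_of(p,'plate_mid')[:1]:
    v,u=np.nonzero(b['pixels']); Y=pts(p,np.c_[u,v],st); Y=Y[abs(Y[:,2]-34)<8]; Y0=Y-[583,-288,0]
    for _ in range(3):
        A=np.c_[Y0[:,:2],np.ones(len(Y0))]; c=np.linalg.lstsq(A,Y0[:,2],rcond=None)[0]; e=abs(A@c-Y0[:,2]); Y0=Y0[e<3*e.std()+.3]
    print('plane',c.round(4),len(Y0))
for q in ['load','jar']:
    for b in eyes.outline_of(t,q)[:1]:
        v,u=np.nonzero(b['pixels']); print(q,b['conf'],b['pixel'],np.median(pts(t,np.c_[u,v]),0).round())
cv2.imwrite('pics/fin.png',np.hstack([p['frame'][:330,130:390],cv2.resize(t['frame'][150:270,170:370],(540,330))]))
E
python3 fin.py
```

```text
plane [ 1.70000e-03 -5.00000e-04  3.31859e+01] 7048
load 0.63 [215.8, 209.5] [517. 282.  47.]
jar 0.54 [202.6, 205.8] [521. 312. 100.]
```

View pics/fin.png

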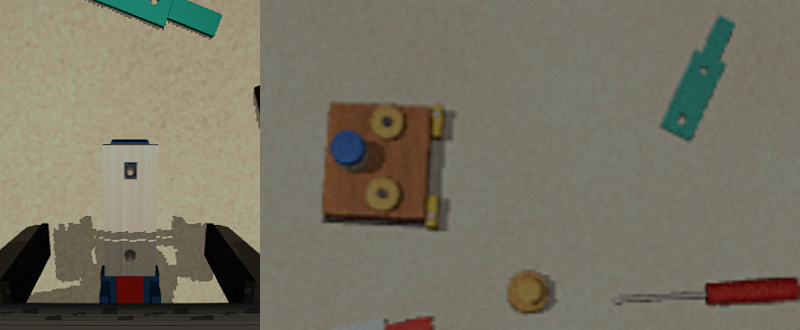

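The plate lies level with its top about 33 high (34 expected; the camera has read about 1 low throughout). Pins show in the slot (130,171) and hole (130,255), and the tongue is between the cheeks. The load stands with the jar upright on it, at crop (348,148). I'm handing the job in.

```bash
python3 -c "
from station import order
print(order.close_job())"
```

```text
the job is handed in; nothing more can be done
None
```

The plate was drawn out and released on the bench, then seated flush over both pins with its tongue between the cheeks; the load and jar still stand in place, and the job is handed in (no verdict was returned).

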